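Flip the stock tags to match the bins

ROBOT

A 6-joint arm with a two-finger parallel gripper is mounted at the origin on a cart in front of the work surface, level with it; the furniture and walls round the work are solid. World frame = base frame: x ahead of the robot, y to its left, z up, the work surface at z = 0. Lengths are in m, angles in rad, forces in N, time in s.
With the tool pointing down it reaches from about 0.15 to 0.775 m from the base axis. Payload 6.1 kg.
Tool frame: the origin (TCP) lies at the very end of the fingers, on their centre line; the grasp point (between the pads) lies 19 mm behind it (ctrl.tcp_to_grasp is the distance from the TCP to the grasp point, in m); z points along the fingers, y is the line along which they close (so a half turn about z gives the same grasp; the last joint's range is limited). The gripper opens to 85 mm and grips with 20 to 120 N. Pads are 22 mm wide; open, the fingers measure 114 mm over their backs; the gripper's body (76 mm by 85 mm) begins 54 mm behind the grasp point. The pads swing forward as they close: fully open they stand 13 mm farther back than shut.
Start: joints at [1.319, 0.126, -0.04, 1.405, 0, 1.571], TCP at [0.131, 0.508, 0.231] pointing down, gripper open.
Joint ranges: [-2.72, 2.72], [-0.95, 1.95], [-1.27, 1.35], [-1.78, 2.02], [-1.46, 1.47], [-3.14, 3.14]. Speed limits (rad/s): [2.39, 2.39, 3.01, 3.14, 3.14, 3.14].

INTERFACE

Orientations are given as a rotation vector (axis times angle).
In Python, from workcell import ctrl gives the robot as it stands. Calls block until the motion is done:
- ctrl.move_pose(position, orientation): joint-space move of the TCP to a pose.
- ctrl.move_l(position, orientation=None, velocity=0.15, guard=None): straight line of the TCP; orientation=None keeps the orientation; velocity is the mean speed in m/s. With guard (N) it stops when the force on the tool has changed by that much, and returns True; else False.
- ctrl.movej(angles): joint-space move.
- ctrl.set_gripper(opening): finger opening in m; the grip force is fixed at half the most; returns when the fingers have stopped.
- ctrl.pause(seconds).
- ctrl.ik(position, orientation): joint angles nearest the present ones, or None.
- ctrl.grab_frame(name): name is "scene" or "top" or "wrist"; returns the picture (400x640x3 uint8, red, green, blue); there is no depth.
- ctrl.get_calibration(name): a dict with "vertical_fov" (degrees; the focal length in pixels is half the picture's height over the tangent of half this angle, whatever the lens; pixels are square), "cx", "cy" (the principal point, pixels), "origin" and "rotation" of the camera in the world; the wrist camera has in their place "hand_eye" (4x4, takes a point from camera to tool coordinates, whose origin is the TCP and whose axes are the flange's). Camera axes: x right, y down, z forward; pixel columns grow to the right and rows downward; lengths in m; the calibration is good to about 2 mm. A picture is of the moment at which its call begins: read the wrist's pose just before it. get_calibration takes no time and is no camera call.
A pose or a line that the arm cannot do raises ctrl.IKError and nothing moves.
- ctrl.close_job(): hands the job in; it is judged then, once.
Trained networks look in the newest picture that a camera, given by its name, has taken for a name from the list of things; names that differ only in an ending like _2 or _b are one class to them, and where a whole thing is asked for, a point or a joint stands for the part that bears it (a point fixed in the world has none). Each returns a list of dicts, best first, with "score" (0 to 1); they miss things now and then, are a little off and sometimes report something else, mostly with a low value. They report only what shows in the picture. A call takes as long as a camera call.
- ctrl.spot_in(camera, name): "point" ([x, y, z] in m, in the coordinates of the camera as it stood for that picture, good to about 4 mm: the middle of the surface that is visible of it).
- ctrl.silhouettes(camera, name): "pixels" (400x640 bool, what is visible of it).
Readings, each from a call of its own:
- ctrl.read_clock(): time.
- ctrl.read_qpos(): joint angles.
- ctrl.read_qvel(): joint speeds.
- ctrl.read_joint_efforts(): joint torques, N m.
- ctrl.read_tool_pos(): TCP position.
- ctrl.read_ee_rot(): TCP orientation.
- ctrl.read_ft_force(): force on the tool from outside, world axes, zero at the start.
- ctrl.read_ft_torque(): the same for the moment, N m.
- ctrl.read_finger_gap(): finger opening in m.
- ctrl.read_finger_force(): force on a finger pad.
Only numpy, scipy, OpenCV 4.12 (cv2) and the standard library are available. Lean on these libraries where they do the work, as an engineer would, in place of code of your own. Each camera call takes 0.05 s, during which the arm holds its last target. There are 200 camera calls.

TASK

Each bin on the stock board has a hinged status tag in front of it. With your fingertips, gently push tags over so that only the bins filled with vials have their tag tipped back towards the bin, round disc showing; the tags of the nearly empty and the empty bin must lean towards the robot, straight bar showing. Do not pinch the tags, and do not lift or shift the bins or anything else standing around.

Things in the scene. Friction and masses are not known exactly. Their poses are not given: they have to be found in the camera images.
- board: Fixed stock board, metal plate 270 (x) x 360 (y) x 10 mm, origin under its centre, lying on the worktop; +x from the tags to the bins, away from the robot. Four tag holders in a row along y at x = -50 mm, y = +-42.5 and +-127.5 mm; behind each, at x = +90 mm and the same y, one bin between 8 mm high rails. Which holder and bin is where varies.
- holder_a: Fixed dark metal holder of tag_a: foot 44 x 60 mm, two posts 29 mm high that reach 27.5 mm to either side; origin at the centre of the foot's underside (on the board's top), axes parallel to the board's. Its hinge pin runs along y, 25 mm above the origin. Its bin stands straight behind it (+x), bin centre 140 mm and bin front 109 mm from the pin.
- tag_a (a joint): Angle of the status tag in holder_a: plate 60 x 40 x 3 mm, 30 g, on the pin; its free edge is a free-turning 8 mm sleeve. 0: leans to the robot (-x), 25 degrees above level, sleeve 54 mm from the pin and 25 mm above it, straight bar on top. 2.27 rad: same slope towards the bin (+x), round disc up. Past upright (1.13) it falls over by its weight. A fingertip moving level 12 mm above the pin, until it is over the pin, tips it.
- holder_b: Fixed dark metal holder of tag_b: foot 44 x 60 mm, two posts 29 mm high that reach 27.5 mm to either side; origin at the centre of the foot's underside (on the board's top), axes parallel to the board's. Its hinge pin runs along y, 25 mm above the origin. Its bin stands straight behind it (+x), bin centre 140 mm and bin front 109 mm from the pin.
- tag_b (a joint): Angle of the status tag in holder_b: plate 60 x 40 x 3 mm, 30 g, on the pin; its free edge is a free-turning 8 mm sleeve. 0: leans to the robot (-x), 25 degrees above level, sleeve 54 mm from the pin and 25 mm above it, straight bar on top. 2.27 rad: same slope towards the bin (+x), round disc up. Past upright (1.13) it falls over by its weight. A fingertip moving level 12 mm above the pin, until it is over the pin, tips it.
- holder_c: Fixed dark metal holder of tag_c: foot 44 x 60 mm, two posts 29 mm high that reach 27.5 mm to either side; origin at the centre of the foot's underside (on the board's top), axes parallel to the board's. Its hinge pin runs along y, 25 mm above the origin. Its bin stands straight behind it (+x), bin centre 140 mm and bin front 109 mm from the pin.
- tag_c (a joint): Angle of the status tag in holder_c: plate 60 x 40 x 3 mm, 30 g, on the pin; its free edge is a free-turning 8 mm sleeve. 0: leans to the robot (-x), 25 degrees above level, sleeve 54 mm from the pin and 25 mm above it, straight bar on top. 2.27 rad: same slope towards the bin (+x), round disc up. Past upright (1.13) it falls over by its weight. A fingertip moving level 12 mm above the pin, until it is over the pin, tips it.
- holder_d: Fixed dark metal holder of tag_d: foot 44 x 60 mm, two posts 29 mm high that reach 27.5 mm to either side; origin at the centre of the foot's underside (on the board's top), axes parallel to the board's. Its hinge pin runs along y, 25 mm above the origin. Its bin stands straight behind it (+x), bin centre 140 mm and bin front 109 mm from the pin.
- tag_d (a joint): Angle of the status tag in holder_d: plate 60 x 40 x 3 mm, 30 g, on the pin; its free edge is a free-turning 8 mm sleeve. 0: leans to the robot (-x), 25 degrees above level, sleeve 54 mm from the pin and 25 mm above it, straight bar on top. 2.27 rad: same slope towards the bin (+x), round disc up. Past upright (1.13) it falls over by its weight. A fingertip moving level 12 mm above the pin, until it is over the pin, tips it.
- bin_full_a: Loose open grey bin, 62 (x) x 68 (y) x 32 mm, filled with twelve small capped vials whose caps stand to about 37 mm above its underside (a full bin); origin at the centre of its underside. Must stay where it stands.
- bin_full_b: Loose open grey bin, 62 (x) x 68 (y) x 32 mm, filled with twelve small capped vials whose caps stand to about 37 mm above its underside (a full bin); origin at the centre of its underside. Must stay where it stands.
- bin_low: Loose open grey bin, 62 (x) x 68 (y) x 32 mm, holding only three small vials (nearly empty: not full); origin at the centre of its underside. Must stay where it stands.
- bin_empty: Loose open grey bin, 62 (x) x 68 (y) x 32 mm, with nothing in it; origin at the centre of its underside. Must stay where it stands.
- bottle_100a: Blue-capped glass bottle, 57 mm across, 111 mm tall, standing left of the board; bystander, leave it. Origin at the centre of its underside.
- beaker_50: Small glass beaker, 50 mm across, 58 mm tall, standing right of the board; bystander, leave it. Origin at the centre of its underside.
- fitting_0: Small threaded fitting, 10 x 29 x 9 mm, lying on the board between two tag holders; bystander, leave it. Origin at the centre of its underside.
- fitting_2: Small threaded fitting, 10 x 29 x 9 mm, lying on the board between two other tag holders; bystander, leave it. Origin at the centre of its underside.

How it is judged:
By the outcome, as a careful person would: the job done as asked, in the order asked, and still so for the second after the job is handed in, with the robot touching nothing.
It also fails if it takes over 54 s, if anything falls off the work surface, if the arm or the gripper's body presses on something with over 40 N, if the wrist force passes 120 N, or if a joint passes its speed limit or range.

## Working session

There is one attempt and no reset: what is moved stays moved. The work goes in short steps, each a Python script; the robot and the scene stay as the last script left them, time stands still between calls to the robot, and variables do not carry over. Pictures are saved under pics/ and viewed, at most 10 in all, crops included, and the job is handed in when it is done.

```bash
mkdir -p pics; python3 - <<'E'
from workcell import ctrl
import cv2, numpy as np
for n in ["top","scene"]:
    im=ctrl.grab_frame(n); cv2.imwrite(f"pics/{n}0.png",im[:,:,::-1])
    c=ctrl.get_calibration(n); print(n,c)
    R=np.array(c["rotation"]);o=np.array(c["origin"])
    for k in ["board","holder_a","tag_a","bin_full_a","bin_low","bin_empty","fitting_0"]:
        for d in ctrl.spot_in(n,k): print(k,round(d["score"],2),(R@np.array(d["point"])+o).round(3))
print(ctrl.read_clock(),ctrl.read_ee_rot())
E
```

```text
top {'vertical_fov': 53.24008643421624, 'cx': 315.7480649273579, 'cy': 197.33155547067776, 'origin': array([ 0.49906631, -0.00359168,  0.93977946]), 'rotation': array([-2.17409519,  2.1373801 , -0.10067097])}
board 0.69 [ 0.339 -0.163  0.78 ]
board 0.57 [ 0.097 -0.406  0.537]
holder_a 0.76 [ 0.37  -0.133  0.81 ]
holder_a 0.64 [ 0.121 -0.382  0.562]
holder_a 0.59 [0.544 0.042 0.985]
holder_a 0.58 [0.723 0.221 1.164]
tag_a 0.94 [ 0.395 -0.108  0.836]
tag_a 0.85 [ 0.1   -0.402  0.541]
tag_a 0.78 [0.577 0.075 1.018]
tag_a 0.56 [0.763 0.261 1.204]
bin_full_a 0.87 [ 0.218 -0.285  0.658]
bin_full_a 0.6 [-0.154 -0.656  0.287]
bin_low 0.79 [-0.15  -0.653  0.29 ]
bin_empty 0.91 [ 0.391 -0.112  0.831]
bin_empty 0.62 [0.721 0.218 1.161]
bin_empty 0.42 [ 0.122 -0.38   0.563]
fitting_0 0.44 [0.717 0.214 1.157]
scene {'vertical_fov': 57.15768179120086, 'cx': 320.6343032468326, 'cy': 198.57027193662427, 'origin': array([-0.04728252, -0.37651514,  0.62283778]), 'rotation': array([-1.98169105,  1.09021253, -0.56201297])}
board 0.68 [-0.484 -0.813  0.186]
holder_a 0.9 [-0.673 -1.002 -0.002]
holder_a 0.86 [-0.45  -0.779  0.22 ]
holder_a 0.76 [-0.367 -0.696  0.303]
holder_a 0.72 [-0.542 -0.871  0.128]
holder_a 0.17 [-0.723 -1.053 -0.053]
tag_a 0.92 [-0.723 -1.052 -0.053]
tag_a 0.73 [-0.316 -0.645  0.354]
tag_a 0.71 [-0.427 -0.756  0.243]
tag_a 0.45 [-0.512 -0.842  0.158]
bin_full_a 0.97 [-0.734 -1.063 -0.064]
bin_full_a 0.89 [-0.816 -1.145 -0.145]
bin_low 0.89 [-0.932 -1.262 -0.262]
bin_empty 0.81 [-0.656 -0.985  0.014]
0.8 [3.94444440e-01 3.11668378e+00 6.27609160e-05]
```

Rotation is a rotation vector; redo it with that.

```bash
python3 - <<'E'
from workcell import ctrl
import cv2, numpy as np
for n in ["top","scene"]:
    im=ctrl.grab_frame(n)
    c=ctrl.get_calibration(n)
    R=cv2.Rodrigues(np.array(c["rotation"]))[0];o=np.array(c["origin"])
    for k in ["board","holder_a","tag_a","bin_full_a","bin_low","bin_empty","fitting_0"]:
        for d in ctrl.spot_in(n,k): print(k,round(d["score"],2),(R@np.array(d["point"])+o).round(3))
E
```

```text
board 0.71 [ 0.582 -0.033  0.006]
holder_a 0.93 [0.532 0.01  0.041]
holder_a 0.93 [ 0.53  -0.076  0.038]
holder_a 0.67 [ 0.562 -0.16   0.034]
holder_a 0.65 [0.531 0.09  0.036]
tag_a 0.91 [ 0.517 -0.077  0.049]
tag_a 0.86 [0.515 0.097 0.047]
tag_a 0.8 [ 0.569 -0.16   0.047]
tag_a 0.58 [0.517 0.011 0.047]
bin_full_a 0.73 [0.684 0.008 0.034]
bin_full_a 0.69 [ 0.681 -0.081  0.035]
bin_low 0.73 [ 0.686 -0.162  0.013]
bin_low 0.22 [ 0.562 -0.158  0.035]
bin_empty 0.61 [0.69  0.094 0.009]
bin_empty 0.15 [0.532 0.008 0.038]
board 0.72 [0.531 0.085 0.036]
board 0.6 [ 0.519 -0.062  0.007]
holder_a 0.93 [ 0.526 -0.007  0.036]
holder_a 0.92 [0.532 0.083 0.038]
holder_a 0.66 [ 0.529 -0.088  0.038]
holder_a 0.65 [ 0.549 -0.163  0.04 ]
holder_a 0.26 [ 0.509 -0.083  0.055]
tag_a 0.77 [ 0.506 -0.083  0.054]
tag_a 0.77 [ 0.569 -0.164  0.049]
tag_a 0.76 [ 0.515 -0.     0.055]
tag_a 0.5 [0.508 0.09  0.052]
tag_a 0.35 [ 0.585 -0.263  0.041]
bin_full_a 0.59 [ 0.666 -0.086  0.035]
bin_full_a 0.55 [ 0.671 -0.003  0.032]
bin_low 0.64 [ 0.682 -0.17   0.027]
bin_empty 0.8 [0.683 0.094 0.025]
fitting_0 0.62 [0.512 0.003 0.051]
```

View pics/top0.png

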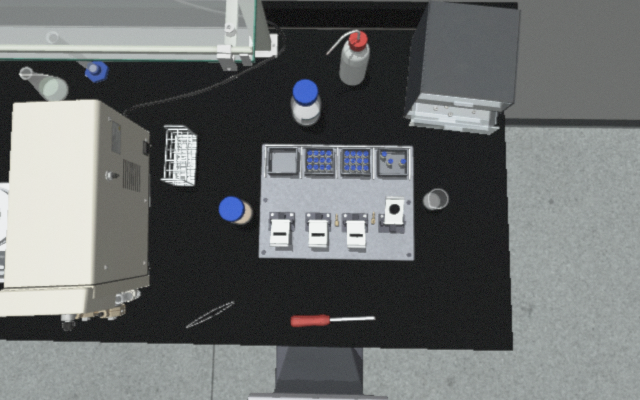

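View pics/scene0.png

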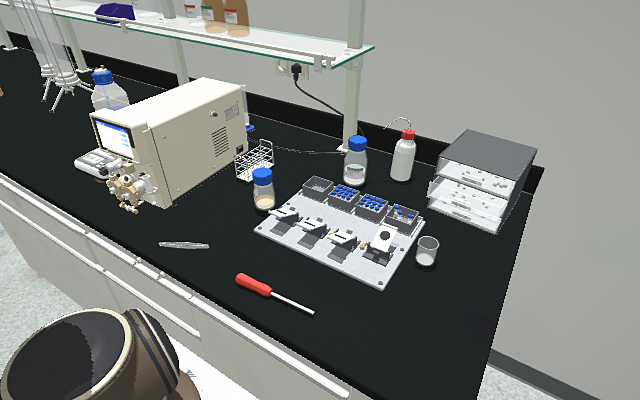

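The bins from left to right are empty, full, full and low, at top-picture columns 283, 320, 357 and 392. Tags 1–3 show the bar (columns 281, 318, 356, row about 233) and tag 4 shows the disc (394, 210). So I need to tip tags 2 and 3 towards their bins, and tag 4 back towards the robot. Next I'll fit the board pose.

```bash
cat > h.py <<'E'
from workcell import ctrl
import cv2, numpy as np
def px2w(n,uv,z):
    c=ctrl.get_calibration(n);R=cv2.Rodrigues(np.array(c["rotation"]))[0];o=np.array(c["origin"])
    f=200/np.tan(np.radians(c["vertical_fov"]/2))
    d=R@np.array([(uv[0]-c["cx"])/f,(uv[1]-c["cy"])/f,1]); return o+d*(z-o[2])/d[2]
E
python3 - <<'E'
from h import *
ctrl.grab_frame("top")
m=ctrl.silhouettes("top","board")[0]["pixels"].astype(np.uint8)
p=cv2.findNonZero(m)[:,0]
w=np.array([px2w("top",u,.01)[:2] for u in p],np.float32)
print(cv2.minAreaRect(w))
(cx,cy),s,a=cv2.minAreaRect(w)
a=np.radians(a if abs(a)<45 else a-90); print("yaw",a)
R=np.array([[np.cos(a),-np.sin(a)],[np.sin(a),np.cos(a)]])
for y in (127.5,42.5,-42.5,-127.5): print(y,np.array([cx,cy])+R@[-.05,y/1000],np.array([cx,cy])+R@[.09,y/1000])
for k in ("holder_a","bin_full_a"):
  for d in ctrl.silhouettes("top",k):
    q=cv2.findNonZero(d["pixels"].astype(np.uint8))[:,0].mean(0); print(k,d["score"],px2w("top",q,.035).round(3))
for yaw in (0,np.pi):
  print([ctrl.ik(q,[np.pi*np.sin(yaw/2),np.pi*np.cos(yaw/2),0]) for q in ([.45,.005,.047],[.62,-.16,.047])])
E
```

```text
Traceback (most recent call last):
  File "h.py", line 4, in px2w
    c=ctrl.get_calibration(n);R=cv2.Rodrigues(np.array(c["rotation"]))[0];o=np.array(c["origin"])
ValueError: time passes only in moves, steps and waits
```

```bash
cat > h.py <<'E'
from workcell import ctrl
import cv2, numpy as np
from functools import lru_cache
cal=lru_cache(None)(ctrl.get_calibration)
def px2w(n,uv,z):
    c=cal(n);R=cv2.Rodrigues(np.array(c["rotation"]))[0];o=np.array(c["origin"])
    f=200/np.tan(np.radians(c["vertical_fov"]/2))
    d=R@np.array([(uv[0]-c["cx"])/f,(uv[1]-c["cy"])/f,1]); return o+d*(z-o[2])/d[2]
E
python3 - <<'E'
from h import *
ctrl.grab_frame("top")
m=ctrl.silhouettes("top","board")[0]["pixels"].astype(np.uint8)
p=cv2.findNonZero(m)[:,0]
w=np.array([px2w("top",u,.01)[:2] for u in p],np.float32)
(cx,cy),s,a=cv2.minAreaRect(w);print(cx,cy,s,a)
a=np.radians(a if abs(a)<45 else a-90); print("yaw",a)
R=np.array([[np.cos(a),-np.sin(a)],[np.sin(a),np.cos(a)]])
for y in (127.5,42.5,-42.5,-127.5): print(y,np.array([cx,cy])+R@[-.05,y/1000],np.array([cx,cy])+R@[.09,y/1000])
for k in ("tag_a","bin_full_a"):
  for d in ctrl.silhouettes("top",k):
    q=cv2.findNonZero(d["pixels"].astype(np.uint8))[:,0].mean(0); print(k,d["score"],px2w("top",q,.047).round(3))
for yaw in (0,np.pi):
  print([ctrl.ik(q,[np.pi*np.sin(yaw/2),np.pi*np.cos(yaw/2),0]) for q in ([.45,.005,.047],[.62,-.16,.047])])
E
```

```text
0.5948816537857056 -0.03362363576889038 (0.26832494139671326, 0.3576875329017639) 0.009800950065255165
yaw 0.00017105884846225572
127.5 [0.54485984 0.09386781] [0.68485984 0.09389176]
42.5 [0.54487438 0.00886781] [0.68487438 0.00889176]
-42.5 [ 0.54488892 -0.07613219] [ 0.68488892 -0.07610824]
-127.5 [ 0.54490346 -0.16113219] [ 0.68490346 -0.16110824]
tag_a 0.96 [ 0.574 -0.161  0.047]
tag_a 0.76 [ 0.516 -0.077  0.047]
tag_a 0.69 [0.517 0.093 0.047]
tag_a 0.64 [0.516 0.009 0.047]
bin_full_a 0.81 [0.682 0.009 0.047]
bin_full_a 0.66 [ 0.681 -0.075  0.047]
[array([ 0.01111065,  0.05636774, -0.52991893,  0.98450966,  0.        ,
        0.01111065]), array([-0.25255428,  0.39603369, -0.09621843,  1.0785442 ,  0.        ,
       -0.25255428])]
[array([ 0.01111065,  0.05636774, -0.52991893,  0.98450966,  0.        ,
       -3.130482  ]), array([-0.25255428,  0.39603369, -0.09621843,  1.0785442 ,  0.        ,
        2.88903838])]
```

```bash
python3 - <<'E'
from h import *
D=[0,np.pi,0]
ctrl.set_gripper(0)
ctrl.move_l([.22,.15,.25],D,velocity=.25)
print(ctrl.read_clock())
y=.009
ctrl.move_l([.45,y,.12],D,velocity=.25)
ctrl.move_l([.45,y,.047],velocity=.15)
print(ctrl.move_l([.545,y,.047],velocity=.06,guard=15), ctrl.read_tool_pos(), ctrl.read_ft_force(), ctrl.read_clock())
ctrl.move_l([.46,y,.047],velocity=.15)
im=ctrl.grab_frame("scene"); cv2.imwrite("pics/s1.png",cv2.resize(im[160:300,240:460],None,fx=3,fy=3)[:,:,::-1])
print(ctrl.read_clock())
E
```

```text
4.3
False [0.54472123 0.00897971 0.04705809] [ 0.61425263 -0.34916627  0.56961907] 8.0167
8.7833
```

View pics/s1.png

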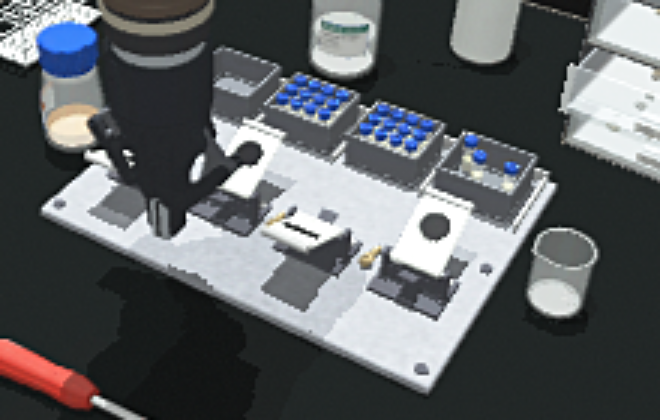

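Tag 2 has tipped to the bin and its disc shows, at crop (250,155). The finger stands clear at (165,220). Tags 3 and 4 are unchanged, so I'll do those next.

```bash
python3 - <<'E'
from h import *
y=-.076
ctrl.move_l([.45,.009,.12],velocity=.2)
ctrl.move_l([.45,y,.12],velocity=.2)
ctrl.move_l([.45,y,.047],velocity=.15)
print(ctrl.move_l([.545,y,.047],velocity=.06,guard=15))
ctrl.move_l([.46,y,.047],velocity=.15)
ctrl.move_l([.46,y,.17],velocity=.2)
y=-.161
ctrl.move_l([.627,y,.17],velocity=.2)
ctrl.move_l([.627,y,.047],velocity=.12,guard=15)
print(ctrl.move_l([.545,y,.047],velocity=.06,guard=15),ctrl.read_tool_pos())
ctrl.move_l([.625,y,.047],velocity=.15)
ctrl.move_l([.625,y,.2],velocity=.2)
ctrl.move_l([.35,-.1,.25],velocity=.25)
for n in ("scene","top"):
    im=ctrl.grab_frame(n); c=im[160:300,240:460] if n=="scene" else im[130:270,240:460]
    cv2.imwrite(f"pics/f_{n}.png",cv2.resize(c,None,fx=3,fy=3)[:,:,::-1])
print(ctrl.read_clock())
E
```

```text
False
False [ 0.5453288  -0.16099889  0.04697209]
20.4917
```

View pics/f_top.png

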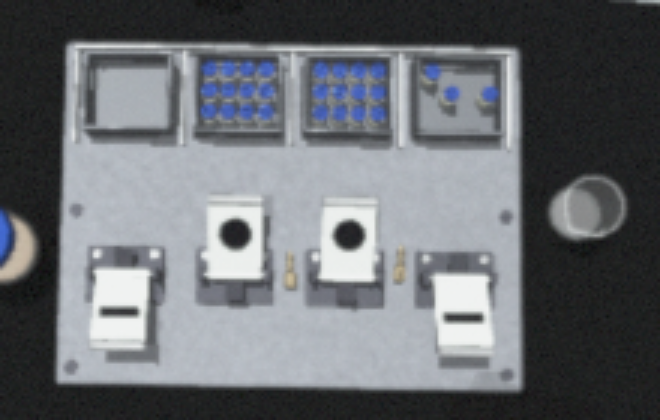

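View pics/f_scene.png

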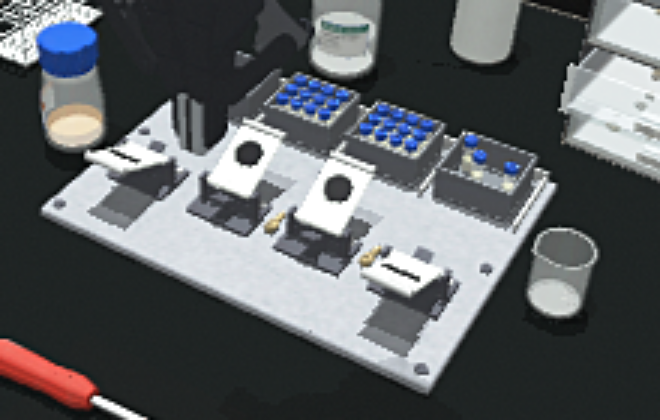

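Both views show discs at the two full bins (top crop (235,233) and (348,233)). They show bars at the empty and low bins ((120,311) and (463,317)). The bins and fittings haven't moved.

```bash
python3 -c "
from workcell import ctrl
print(ctrl.close_job())"
```

```text
the job is handed in; nothing more can be done
None
```

The job is handed in: the tags of both full bins now show the disc, and those of the nearly empty and empty bins show the bar. In the final pictures nothing else had moved, and the clock read 20.5 s.

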